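# Knock out the setting dies for cleaning

### The arm

A 6-joint arm with a two-finger parallel gripper is mounted at the origin on the work surface. World frame = base frame: x ahead of the robot, y to its left, z up, the work surface at z = 0. Lengths are in m, angles in degrees, forces in N, time in s.
With the tool pointing down it reaches from about 0.375 to 0.9 m from the base axis. Payload 3.1 kg.
Tool frame: the origin (TCP) lies on the centre line of the jaws, within the pads' length; the fingertips stand 8 mm ahead of it and the grasp point (between the pads) lies 11 mm behind it; z points along the fingers, y is the line along which they close (so a half turn about z gives the same grasp; the last joint's range is limited). The gripper opens to 87 mm and grips with 3 to 60 N. Pads are 19 mm wide; open, the fingers measure 117 mm over their backs; the gripper's body (75 mm by 190 mm) begins 51 mm behind the grasp point.
Start: joints at [-84.54, 30.224, 82.088, -0, 67.689, -10.227], TCP at [0.169, -0.602, 0.231] pointing down, gripper open.
Joint ranges: [-176.69, 176.69], [-43.24, 126.21], [12.49, 139.97], [-82, 262], [0, 151.66], [-163.58, 163.58]. Speed limits (degrees/s): [159.86, 159.86, 180, 180, 180, 180].

### API

Orientations are given as a 3x3 rotation matrix whose columns are the frame's x, y, z axes.
In Python, from rig import * gives the robot as it stands.
- The arm moves only by the tool step_arm, never from a script. Its argument "targets" is a list of rows, each a list of 5 numbers: the opening, from -1 (shut) to 1 (fully open), then the shift along the world's x, y, z normalised to -1 to 1, where 1 is 0.25 m, then the turn about the world's z normalised to -1 to 1, where 1 is 180 degrees. In form: [[fingers, x, y, z, turn], ...]. A call has 1 to 20 rows; each row is the pose to reach, as a shift and turn from the pose commanded when the call began, turning the shorter way round; what a row does not reach only later rows make up. A row lasts 1/10 s, in which the tool goes at most 50 mm and 8.59 degrees, less where a joint would pass 70% of its speed; a pose out of reach is approached as far as the arm can. A call with a number of a shift or a turn outside -1 to 1 is refused whole. A call with a gripper value outside its range is refused whole. The fingers move at their own pace and stop on an object; the grip force is fixed at half the most. Time passes only in rows, so rows that repeat a pose let the fingers close. It gives the time, the measured TCP pose, the force, the opening and the grip force at its end, in the units of the state.
- read_state(): the state, without advancing time (a new reading comes with each control period).
- capture(name): name is "scene" or "top"; returns a dict with "color" (480x640x3 uint8, red, green, blue), "mtx" (3x3 intrinsics, pixels), "pose" (4x4, takes a point from camera to world coordinates). Camera axes: x right, y down, z forward; pixel columns grow to the right and rows downward; lengths in m; the calibration is good to about 2 mm. A picture is of the moment at which its call begins. There is no depth.
- hand_in(): hands the job in; it is judged then, once.
The state is a dict: "time_s": time; "joint_positions": joint angles; "qvel": joint speeds; "tau": joint torques, N m; "position": TCP position; "tcp_rot": TCP orientation; "force": force on the tool from outside, world axes, zero at the start; "moment": the same for the moment, N m; "opening": opening from 0.0 (shut) to 1.0 (fully open); "grasp_force": force on a finger pad.
Only numpy, scipy, OpenCV 4.12 (cv2) and the standard library are available. Lean on these libraries where they do the work, as an engineer would, in place of code of your own. Each camera call takes 0.05 s, during which the arm holds its last target. There are 200 camera calls.

### The job

Use the L-shaped poker to push every die in the die block up from below through its access hole, then stand each die upright in the well of the ultrasonic cleaner and stand the poker back in the middle of its rubber mat. Once all the dies are in the well, click the cleaner's dial round to the long mark (stop 4) and leave it there. Leave the other things on the bench alone.

Things in the scene. Friction and masses are not known exactly. Their poses are not given: they have to be found in the camera images.
- block: Die block, fixed: pale wooden bridge 70 (x) x 250 (y) mm on two 12 mm thick end legs, open below at front and back; origin on the bench under its centre, y along its length. Underside 70 mm, top 138 mm above the bench. Three 38 mm square pockets, 62 mm deep, at y = -66, 0, +66 mm; each floor, 6 mm thick, has a 26 mm square access hole.
- hole0 (a point): Centre of the access hole of the pocket at y = -66 mm, at the underside of the block. A sprung pad in the back wall of each pocket grips the die: lifting it takes 2 to 5 N more than its weight, and a die pushed up stays up.
- hole1 (a point): The same for the middle pocket, y = 0.
- hole2 (a point): The same for the pocket at y = +66 mm.
- die0: Setting die: white nylon block 36 x 36 x 60 mm with a steel cap, 0.1 kg (all alike; may be absent). Origin at the centre of its underside, z up its height. It starts in the pocket over hole0, underside 76 mm above the bench, top 2 mm below the block's top, where it cannot be gripped; raised 30 mm or more it can.
- die1: Setting die: white nylon block 36 x 36 x 60 mm with a steel cap, 0.1 kg (all alike; may be absent). Origin at the centre of its underside, z up its height. It starts in the middle pocket (hole1), underside 76 mm above the bench, top 2 mm below the block's top, where it cannot be gripped; raised 30 mm or more it can.
- die2: Setting die: white nylon block 36 x 36 x 60 mm with a steel cap, 0.1 kg (all alike; may be absent). Origin at the centre of its underside, z up its height. It starts in the pocket over hole2, underside 76 mm above the bench, top 2 mm below the block's top, where it cannot be gripped; raised 30 mm or more it can.
- poker: L-shaped poker, 0.5 kg, loose, stands by itself: steel foot 120 x 60 x 10 mm from x = -45 to +75 mm; dark wooden handle post 26 (x) x 20 (y) mm, its top 155 mm up; 12 mm thick steel pin standing up at x = +60 mm. Origin on the underside, under the post's axis; z up. Foot and pin pass under the block from its front, and lifting it pokes the pin through the access hole.
- pin_tip (a point): Top end of the poker's pin, 55 mm above the poker's underside. Lifted until the foot's top (10 mm up) meets the block's underside, the pin has raised the die 39 mm.
- poker_spot (a point): The poker's place, on top of its black rubber mat (fixed, 150 x 90 x 3 mm, at about 3 mm height, x along the mat's length): the poker's origin stands here when it is home, its pin towards +x of the mat, as at the start.
- cleaner: Ultrasonic cleaner, fixed, 136 (x) x 246 (y) x 70 mm high; origin on the bench, z up. At its +y end a dry open well with 6 mm steel walls: inside x = -62 to +62 mm, y = -34 to +116 mm, floor 6 mm and rim 70 mm above the bench. At its -y end a white console, top 70 mm up, with the dial at x = 0, y = -82 mm.
- dial_grip (a point): On the dial's vertical axis, where its grip bar is held, 97 mm above the bench. The bar is 54 mm long, 14 mm thick, its top 38 mm above the console, over a 58 mm round skirt 7 mm high; a white line along one half of its top points to the set stop.
- dial (a joint): Angle of the dial, rad, growing clockwise from above. Click stops 0 to 6 lie 0.524 rad apart, each with a short black mark; at 0 the bar lies along the cleaner's y and its white line points to +y, at stop 3 to +x. Stop 4 (2.094 rad) has a longer, thicker mark. Starts at stop 0, 1 or 2. Let go between stops it springs to the nearer; 0.05 Nm takes it over a click.
- jar: Bystander: amber glass jar with a steel lid, 72 mm across, 85 mm high.
- tape: Bystander: ring of paper tape, 96 mm across, 20 mm high, lying flat.
- hammer: Bystander: hammer 220 mm long lying on the bench.
- tin: Bystander: aluminium tin 64 mm across, 70 mm high.
- brush: Bystander: brush 180 mm long lying on the bench.

How it is judged (in metres and radians):
On the way, in this order (a step that is already met when the one before it is completed fails the run):
1. every die that is there stands upright in the cleaner's well, with the dial not yet at its fourth stop (x of die0 in the frame of cleaner between -0.058 and 0.058 m and y of die0 in the frame of cleaner between -0.032 and 0.114 m and z of die0 in the frame of cleaner between 0 and 0.014 m and angle between each of die0, die1, die2's own z axis and vertical below 0.2 rad and linear speed of each of die0, die1, die2 below 0.03 m/s and x of die1 in the frame of cleaner between -0.058 and 0.058 m and y of die1 in the frame of cleaner between -0.032 and 0.114 m and z of die1 in the frame of cleaner between 0 and 0.014 m and x of die2 in the frame of cleaner between -0.058 and 0.058 m and y of die2 in the frame of cleaner between -0.032 and 0.114 m and z of die2 in the frame of cleaner between 0 and 0.014 m and value of joint dial below 1.8 rad), for 0.3 s.
2. then the dial is clicked to its fourth stop (value of joint dial between 1.94 and 2.25 rad), for 0.3 s.
At the end, for the whole second after the job is handed in: Every die present stands upright (within 0.2 rad) and at rest on the floor inside the cleaner's well; the dial rests at stop 4 (within 0.15 rad of 2.094); the poker stands upright on its mat, its origin within 30 mm of its place; all let go (all of step 2 and x of die0 in the frame of cleaner between -0.058 and 0.058 m and y of die0 in the frame of cleaner between -0.032 and 0.114 m and z of die0 in the frame of cleaner between 0 and 0.014 m and angle between each of die0, die1, die2's own z axis and vertical below 0.2 rad and linear speed of each of die0, die1, die2, poker below 0.03 m/s and x of die1 in the frame of cleaner between -0.058 and 0.058 m and y of die1 in the frame of cleaner between -0.032 and 0.114 m and z of die1 in the frame of cleaner between 0 and 0.014 m and x of die2 in the frame of cleaner between -0.058 and 0.058 m and y of die2 in the frame of cleaner between -0.032 and 0.114 m and z of die2 in the frame of cleaner between 0 and 0.014 m and velocity of joint dial below 0.05 rad/s and horizontal distance between poker and poker_spot below 0.03 m and angle between poker's own z axis and vertical below 0.1 rad and height (world z) of poker between -0.002 and 0.008 m); the robot touches nothing.
It fails at once if a bystander (jar, tape, hammer, tin or brush) is moved more than 30 mm (distance of any of jar, tape, hammer, tin, brush from where it was at the start of the episode above 0.03 m).
Of die0, die1, die2 only 2 to 3 are there at a start; the rules pass over those that are not, and their reading is None.
At some moment in a run one of poker may be knocked a few centimetres aside while the robot is not near it.
It also fails if it takes over 210 s, if anything falls off the work surface, if the arm or the gripper's body presses on something with over 40 N, if the wrist force passes 120 N, or if a joint passes its speed limit or range.

## Working session

There is one attempt and no reset: what is moved stays moved. The work goes in short steps, Python scripts to look and compute and a tool call to move; the robot and the scene stay as the last step left them, time stands still between calls to the robot, and variables do not carry over. Pictures are saved under pics/ and viewed, at most 14 in all, crops included, and the job is handed in when it is done.

Besides the shell and the picture viewer there is one more tool, called as name(argument=value, ...), one argument or row to a line, values as JSON. step_arm: Moves the arm, as the interface text tells. Scaled input: -1 to 1 covers 0.25 m each way for a shift and 180 degrees each way for a turn. Its arguments: {"type":"object","properties":{"targets":{"type":"array","items":{"type":"array","items":{"type":"number"}}}},"required":["targets"]}

```bash
mkdir -p pics; cat > h.py <<'E'
from rig import *
import numpy as np, cv2
def snap(cam,name):
    c=capture(cam); cv2.imwrite(f'pics/{name}.png',c['color'][:,:,::-1]); np.savez(f'pics/{name}.npz',mtx=c['mtx'],pose=c['pose'],color=c['color']); return c
def crop(name,r0,r1,c0,c1,k,out):
    im=cv2.imread(f'pics/{name}.png')[r0:r1,c0:c1]; cv2.imwrite(f'pics/{out}.png',cv2.resize(im,None,fx=k,fy=k,interpolation=cv2.INTER_CUBIC))
def ray(name,u,v):
    d=np.load(f'pics/{name}.npz'); p=d['pose']; r=p[:3,:3]@np.linalg.inv(d['mtx'])@[u,v,1]; return p[:3,3],r
def atz(name,u,v,z):
    o,r=ray(name,u,v); return o+r*(z-o[2])/r[2]
def tri(obs):
    A=0;b=0
    for n,u,v in obs:
        o,r=ray(n,u,v); r=r/np.linalg.norm(r); P=np.eye(3)-np.outer(r,r); A=A+P; b=b+P@o
    return np.linalg.solve(A,b)
def proj(name,p):
    d=np.load(f'pics/{name}.npz'); q=np.linalg.inv(d['pose'])@np.append(p,1); q=d['mtx']@q[:3]; return q[:2]/q[2]
E
python3 - <<'E'
from h import *
for n in('scene','top'):
    c=snap(n,n+'0'); print(c['mtx'],c['pose'].round(3))
s=read_state();print(s['time_s'],s['position'],s['tcp_rot'],s['force'])
E
```

```text
[[520.31988524   0.         314.13623695]
 [  0.         520.31988524 244.34014755]
 [  0.           0.           1.        ]] [[-0.084  0.636 -0.767  1.393]
 [ 0.996  0.068 -0.053  0.038]
 [ 0.018 -0.769 -0.639  0.78 ]
 [ 0.     0.     0.     1.   ]]
[[447.81360278   0.         318.12728974]
 [  0.         447.81360278 247.55754794]
 [  0.           0.           1.        ]] [[ 9.00e-03 -9.87e-01  1.62e-01  4.01e-01]
 [-1.00e+00 -1.00e-02 -1.00e-03 -3.10e-02]
 [ 2.00e-03 -1.62e-01 -9.87e-01  1.01e+00]
 [ 0.00e+00  0.00e+00  0.00e+00  1.00e+00]]
0.1 [ 0.16895825 -0.60105689  0.22966965] [[ 9.62755312e-01  2.70374124e-01 -2.03063793e-04]
 [ 2.70373997e-01 -9.62753397e-01  1.94877163e-03]
 [ 3.31397066e-04 -1.93109341e-03 -9.99998081e-01]] [0.00785387 0.25532511 0.00382867]
```

View pics/scene0.png

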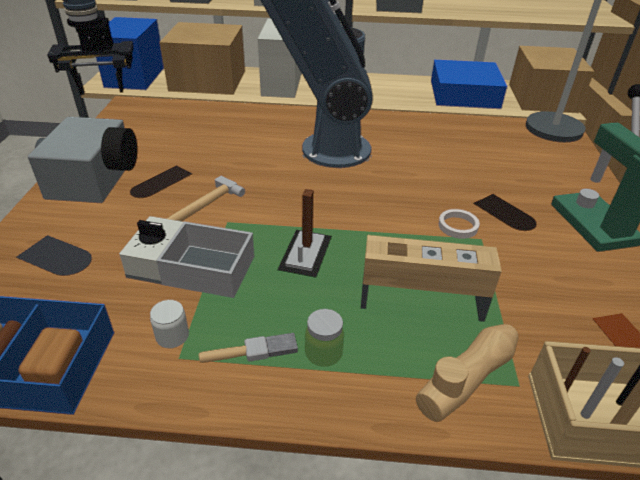

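View pics/top0.png

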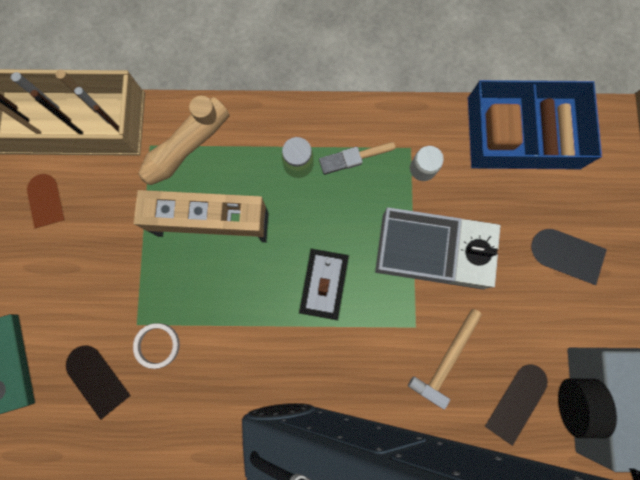

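The scene shows two dies, in the two pockets towards world +y; the third pocket, near the poker, is empty. Next I'll enlarge the views to read points.

```bash
python3 - <<'E'
from h import *
def pair(a,b,out):
    w=max(a.shape[1],b.shape[1]); f=lambda i:cv2.copyMakeBorder(i,0,0,0,w-i.shape[1],cv2.BORDER_CONSTANT)
    cv2.imwrite(f'pics/{out}.png',np.vstack([f(a),f(b)]))
def g(n,r0,r1,c0,c1,k):
    im=cv2.resize(cv2.imread(f'pics/{n}.png')[r0:r1,c0:c1],None,fx=k,fy=k,interpolation=cv2.INTER_CUBIC)
    for u in range(-(-c0//10)*10,c1,10):
        x=int((u-c0+.5)*k); L=10 if u%50==0 else 4
        cv2.line(im,(x,0),(x,L),(0,0,255),1); 
        if u%20==0: cv2.putText(im,str(u),(x-10,20),0,.35,(0,0,255),1)
    for v in range(-(-r0//10)*10,r1,10):
        y=int((v-r0+.5)*k); cv2.line(im,(0,y),(6,y),(0,0,255),1)
        if v%20==0: cv2.putText(im,str(v),(8,y+4),0,.35,(0,0,255),1)
    return im
pair(g('top0',183,243,125,275,5),g('scene0',230,290,355,505,5),'c1')
pair(g('top0',205,292,370,505,5)[:,:],g('top0',240,270,370,505,1),'c2')
a=g('top0',245,323,295,355,6); b=g('scene0',185,280,270,340,6)
h=max(a.shape[0],b.shape[0]); f=lambda i:cv2.copyMakeBorder(i,0,h-i.shape[0],0,0,cv2.BORDER_CONSTANT)
cv2.imwrite('pics/c3.png',np.hstack([f(a),f(b)]))
cv2.imwrite('pics/c4.png',g('scene0',210,300,118,260,5))
E
```

```text
(no output)
```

View pics/c1.png

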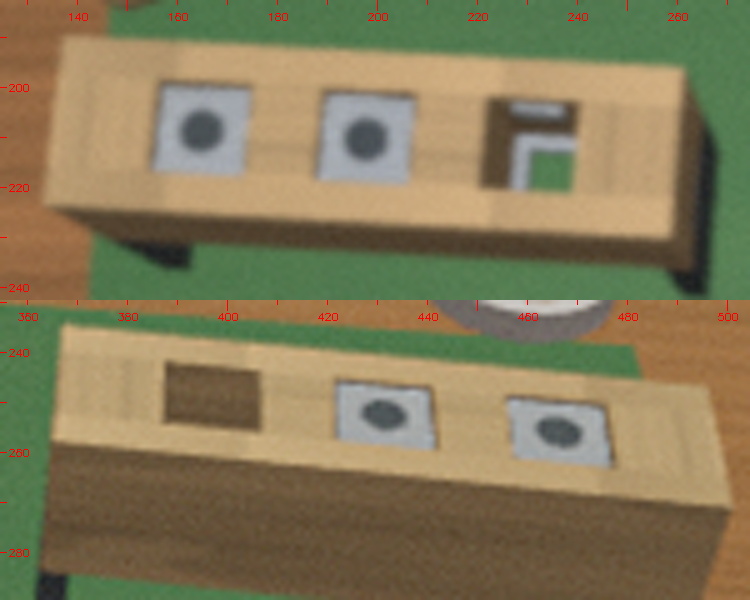

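View pics/c2.png

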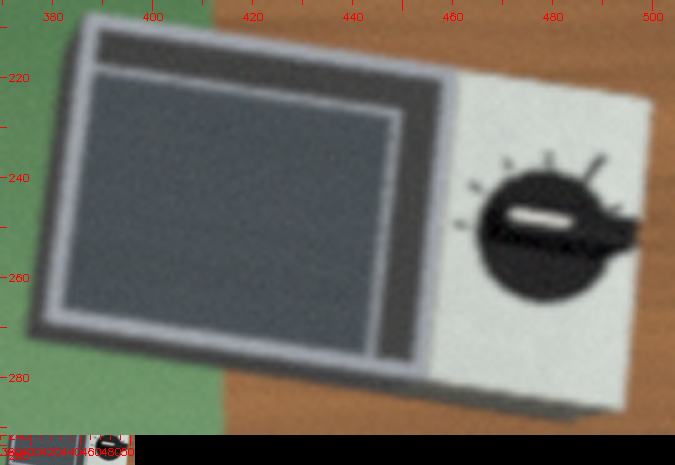

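View pics/c3.png

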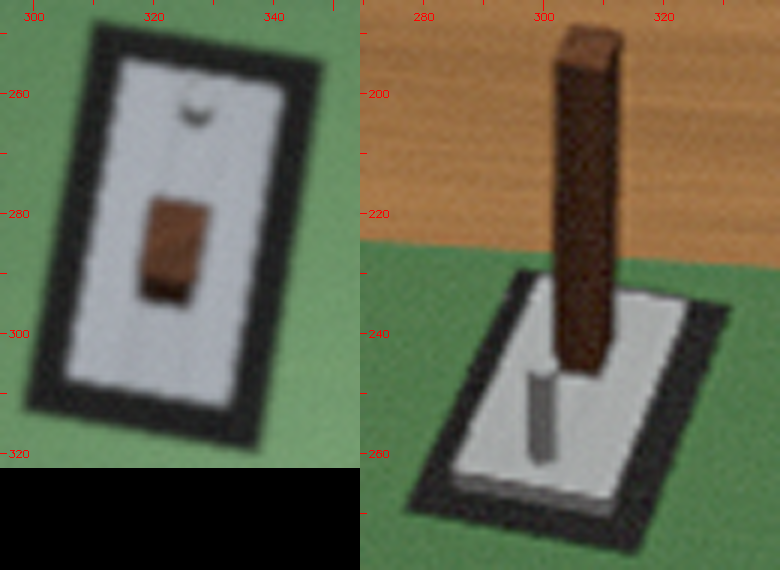

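View pics/c4.png

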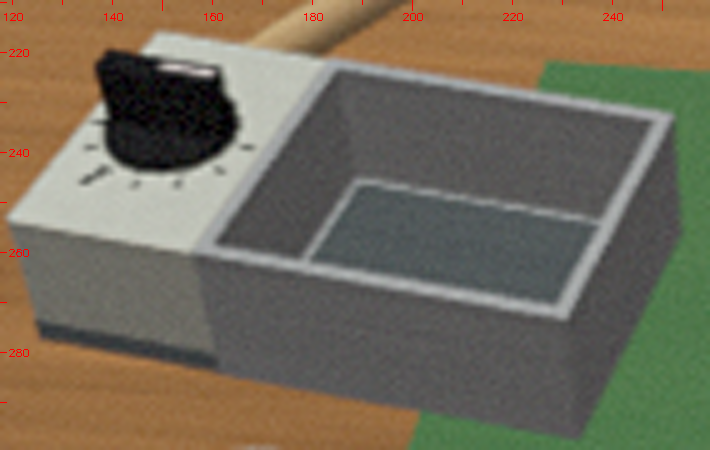

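The dial is at stop 0: its white line lies along the cleaner's long side, pointing to the well. I'll triangulate the points I read.

```bash
cat > m.py <<'E'
from h import *
T=lambda x,y,k,c,r:('top0',x/k+c-.5,y/k+r-.5)
S=lambda x,y,k,c,r:('scene0',x/k+c-.5,y/k+r-.5)
def run(title,ts,ss,ta,sa):
    out=[]
    for t,s in zip(ts,ss):
        a=T(*t,*ta);b=S(*s,*sa);p=tri([a,b]);out.append(p)
        e=[np.linalg.norm(proj(n,p)-[u,v]) for n,u,v in(a,b)]
        print(title,p.round(4),np.round(e,2))
    return np.array(out)
B=run('block',[(63,37),(685,67),(670,238),(43,204)],[(732,207),(52,140),(63,23),(707,87)],(5,125,183),(5,355,230))
print(B.mean(0)); ay=B[0]+B[3]-B[1]-B[2]; print('y dir deg',np.degrees(np.arctan2(ay[1],ay[0])),np.linalg.norm(ay)/2)
run('die',[(202,131),(366,139)],[(560,132),(385,115)],(5,125,183),(5,355,230))
C=run('clean',[(88,12),(653,97),(625,410),(40,322)],[(565,318),(8,217),(155,32),(675,113)],(5,370,205),(5,118,210))
print(C.mean(0)); ay=C[0]+C[3]-C[1]-C[2]; print('y dir deg',np.degrees(np.arctan2(ay[1],ay[0])),np.linalg.norm(ay)/2)
M=run('mat',[(95,22),(323,62),(258,452),(25,410)],[(277,553),(45,512),(158,268),(372,307)],(6,295,245),(6,270,185))
print(M.mean(0)); ax=M[0]+M[1]-M[2]-M[3]; print('x dir deg',np.degrees(np.arctan2(ax[1],ax[0])),np.linalg.norm(ax)/2)
P=run('post',[(153,198),(210,205),(200,277),(143,270)],[(252,68),(195,62),(208,25),(263,32)],(6,295,245),(6,270,185)); print(P.mean(0))
run('pin',[(197,85)],[(181,372)],(6,295,245),(6,270,185))
print('foot', [atz('top0',*T(x,y,6,295,245)[1:],.013).round(4) for x,y in[(120,58),(283,90),(233,408),(67,378)]])
E
python3 m.py
```

```text
block [0.6588 0.3345 0.1352] [0.41 0.44]
block [0.6487 0.0834 0.1359] [0.12 0.13]
block [0.5782 0.0871 0.1366] [0.16 0.15]
block [0.5898 0.3375 0.1355] [0.24 0.24]
[0.61890207 0.21061754 0.13576975]
y dir deg 87.52384798703252 0.2509809734961914
die [0.6209 0.2769 0.1335] [0.16 0.16]
die [0.6182 0.2109 0.1338] [0.13 0.14]
clean [ 0.6461 -0.1797  0.0679] [0.1  0.11]
clean [ 0.6105 -0.4214  0.0689] [0.33 0.33]
clean [ 0.4762 -0.4039  0.0664] [0.06 0.06]
clean [ 0.5111 -0.1583  0.0677] [0.35 0.34]
[ 0.56096645 -0.29081947  0.06773639]
y dir deg 81.77552243736832 0.24620372678979222
mat [ 0.5653 -0.0139 -0.0014] [0.06 0.06]
mat [ 0.5509 -0.1009 -0.0026] [0.1 0.1]
mat [ 0.404  -0.0759 -0.0005] [0.13 0.12]
mat [ 0.4186  0.0113 -0.0015] [0.33 0.31]
[ 0.48473334 -0.04484184 -0.00150163]
x dir deg -9.703333573294632 0.14893147528089407
post [ 0.4831 -0.0342  0.1543] [0.73 0.66]
post [ 0.4812 -0.0535  0.1541] [0.15 0.14]
post [ 0.4582 -0.0508  0.1547] [0.04 0.03]
post [ 0.4602 -0.0317  0.1545] [0.46 0.4 ]
[ 0.47067842 -0.04253491  0.15439035]
pin [ 0.5337 -0.052   0.0548] [0.23 0.23]
foot [array([ 0.5494, -0.0235,  0.013 ]), array([ 0.5379, -0.0846,  0.013 ]), array([ 0.4199, -0.0664,  0.013 ]), array([ 0.4302, -0.0053,  0.013 ])]
```

step_arm(
  targets=[
    [1, 0.6, 1, 0, -0.14],
    [1, 0.6, 1, 0, -0.14],
    [1, 0.6, 1, 0, -0.14],
    [1, 0.6, 1, 0, -0.14],
    [1, 0.6, 1, 0, -0.14],
    [1, 0.6, 1, 0, -0.14],
    [1, 0.6, 1, 0, -0.14],
  ],
)

```text
time_s: 0.8
position: [0.32, -0.3458, 0.23]
tcp_rot: [[0.987, -0.16, -0.001], [-0.16, -0.987, 0.005], [-0.002, -0.005, -1.0]]
force: [-1.0, -1.2, -0.6]
opening: 1.003
grasp_force: 0.0
```

step_arm(
  targets=[
    [1, 0.6, 1, 0, 0],
    [1, 0.6, 1, 0, 0],
    [1, 0.6, 1, 0, 0],
    [1, 0.6, 1, 0, 0],
    [1, 0.6, 1, 0, 0],
    [1, 0.6, 1, 0, 0],
    [1, 0.6, 1, 0, 0],
  ],
)

```text
time_s: 1.5
position: [0.4709, -0.0984, 0.2305]
tcp_rot: [[0.987, -0.159, 0.001], [-0.159, -0.987, 0.001], [0.001, -0.001, -1.0]]
force: [0.3, -1.0, 0.7]
opening: 0.997
grasp_force: 0.0
```

```bash
python3 - <<'E'
from h import *
s=read_state();print(s['time_s'],s['position'],s['tcp_rot'].round(3) if hasattr(s['tcp_rot'],'round') else s['tcp_rot'],s['force'])
snap('top','top1');snap('scene','scene1')
a=cv2.imread('pics/top1.png')[180:330,200:420];b=cv2.imread('pics/scene1.png')[130:280,200:420]
cv2.imwrite('pics/d1.png',cv2.resize(np.hstack([a,b]),None,fx=1.8,fy=1.8))
E
```

```text
1.5 [ 0.47088304 -0.09835792  0.23045241] [[ 0.987 -0.159  0.001]
 [-0.159 -0.987  0.001]
 [ 0.001 -0.001 -1.   ]] [ 0.2815952  -0.9579446   0.65892487]
```

View pics/d1.png

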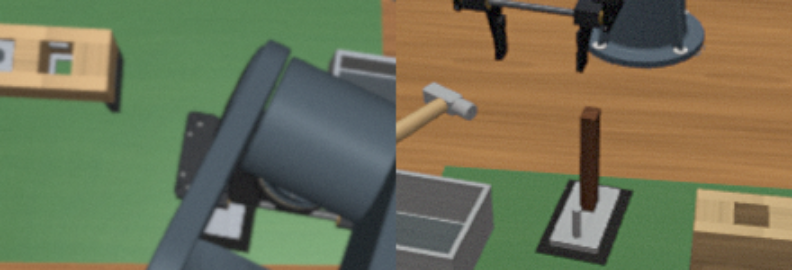

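step_arm(
  targets=[
    [1, 0.007, 0.1, 0, 0],
    [1, 0.007, 0.232, 0, 0],
    [1, 0.007, 0.232, 0, 0],
    [1, 0.007, 0.232, 0, 0],
    [1, 0.007, 0.232, -0.15, 0],
    [1, 0.007, 0.232, -0.3, 0],
    [1, 0.007, 0.232, -0.396, 0],
    [1, 0.007, 0.232, -0.396, 0],
    [-1, 0.007, 0.232, -0.396, 0],
    [-1, 0.007, 0.232, -0.396, 0],
    [-1, 0.007, 0.232, -0.396, 0],
    [-1, 0.007, 0.232, -0.396, 0],
    [-1, 0.007, 0.232, -0.396, 0],
    [-1, 0.007, 0.232, -0.396, 0],
  ],
)

```text
time_s: 3.0
position: [0.4709, -0.0436, 0.1319]
tcp_rot: [[0.986, -0.165, 0.001], [-0.165, -0.986, -0.0], [0.001, 0.0, -1.0]]
force: [0.2, -0.1, 0.7]
opening: 0.54
grasp_force: 0.0
```

step_arm(
  targets=[
    [-1, 0, 0, 0, 0],
    [-1, 0, 0, 0, 0],
    [-1, 0, 0, 0, 0],
    [-1, 0, 0, 0, 0],
    [-1, 0, 0, 0, 0],
    [-1, 0, 0, 0, 0],
    [-1, 0, 0, 0, 0],
  ],
)

```text
time_s: 3.7
position: [0.4707, -0.0436, 0.1315]
tcp_rot: [[0.986, -0.165, -0.0], [-0.165, -0.986, 0.0], [-0.0, -0.0, -1.0]]
force: [-0.2, 0.9, -0.6]
opening: 0.228
grasp_force: 30.0
```

step_arm(
  targets=[
    [-1, 0, 0, 0.03, 0],
    [-1, 0, 0, 0.1, 0],
    [-1, 0, 0.03, 0.12, 0.01],
    [-1, 0.01, 0.1, 0.12, 0.02],
    [-1, 0.02, 0.2, 0.12, 0.03],
    [-1, 0.03, 0.32, 0.12, 0.039],
    [-1, 0.033, 0.44, 0.12, 0.039],
    [-1, 0.033, 0.56, 0.12, 0.039],
    [-1, 0.033, 0.68, 0.12, 0.039],
    [-1, 0.033, 0.8, 0.12, 0.039],
    [-1, 0.033, 0.9, 0.12, 0.039],
    [-1, 0.033, 0.96, 0.12, 0.039],
    [-1, 0.033, 0.98, 0.12, 0.039],
    [-1, 0.033, 0.98, 0.12, 0.039],
  ],
)

```text
time_s: 5.1
position: [0.4786, 0.2015, 0.1613]
tcp_rot: [[0.999, -0.042, -0.001], [-0.042, -0.999, -0.001], [-0.001, 0.001, -1.0]]
force: [0.1, -0.4, -4.5]
opening: 0.223
grasp_force: 30.0
```

```bash
python3 - <<'E'
from h import *
s=read_state();print(s['time_s'],s['position'],np.array(s['tcp_rot']).round(3),s['force'],s['moment'])
snap('top','top2');snap('scene','scene2')
a=cv2.imread('pics/top2.png')[170:340,120:300];b=cv2.imread('pics/scene2.png')[130:300,320:520]
cv2.imwrite('pics/d2.png',cv2.resize(np.hstack([a,b]),None,fx=2.1,fy=2.1))
E
```

```text
5.1 [0.47863897 0.20148107 0.16131834] [[ 0.999 -0.042 -0.001]
 [-0.042 -0.999 -0.001]
 [-0.001  0.001 -1.   ]] [ 0.0672404  -0.35766934 -4.51543355] [-0.02883113  0.11515073 -0.05674032]
```

View pics/d2.png

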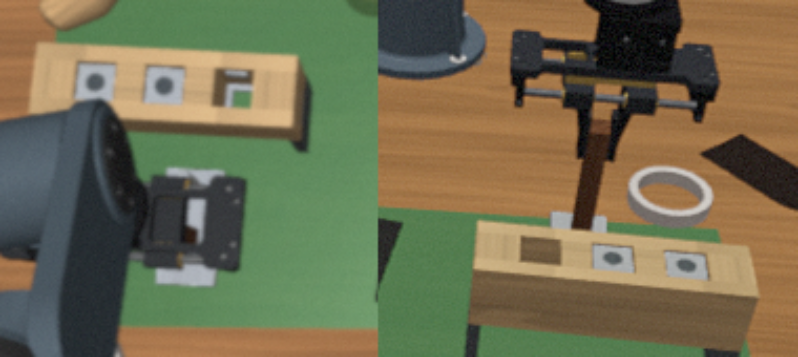

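```bash
python3 - <<'E'
from h import *
im=cv2.imread('pics/top2.png'); im2=cv2.imread('pics/scene2.png')
c,s=np.cos(np.radians(-2.4)),np.sin(np.radians(-2.4))
P=lambda x,y,z:np.array([.4786+c*x-s*y,.2015+s*x+c*y,.0325+z-.003])
k=4
A=cv2.resize(im[240:315,180:240],None,fx=k,fy=k,interpolation=cv2.INTER_CUBIC);Bm=cv2.resize(im2[175:250,400:460],None,fx=k,fy=k,interpolation=cv2.INTER_CUBIC)
for (x,y,z) in[(75,30,10),(75,-30,10),(-45,30,10),(-45,-30,10),(60,0,55)]:
    u,v=proj('top2',P(x/1e3,y/1e3,z/1e3)); print(x,y,(u,v)); cv2.circle(A,(int((u-180+.5)*k),int((v-240+.5)*k)),3,(0,0,255),1)
cv2.imwrite('pics/d3.png',A)
# tape pos, bystanders
print(atz('top0',155,346,.02))
E
```

```text
75 30 (np.float64(199.63402036345502), np.float64(248.8525045424795))
75 -30 (np.float64(226.92087717978933), np.float64(250.24403539090213))
-45 30 (np.float64(194.38330944363608), np.float64(303.8865483823803))
-45 -30 (np.float64(222.219825160409), np.float64(305.3275365209878))
60 0 (np.float64(207.70140971143005), np.float64(253.23025605531333))
[0.34451627 0.31879383 0.02      ]
```

View pics/d3.png

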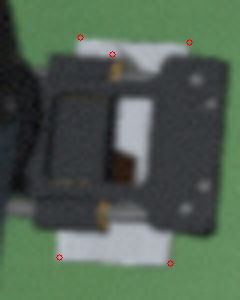

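step_arm(
  targets=[
    [-1, 0, 0.04, 0, 0],
    [-1, 0, 0.062, -0.04, 0],
    [-1, 0, 0.062, -0.09, 0],
    [-1, 0, 0.062, -0.104, 0],
    [-1, 0.03, 0.062, -0.104, 0],
    [-1, 0.1, 0.06, -0.104, 0],
    [-1, 0.18, 0.055, -0.104, 0],
    [-1, 0.26, 0.05, -0.104, 0],
    [-1, 0.31, 0.048, -0.104, 0],
    [-1, 0.325, 0.048, -0.104, 0],
    [-1, 0.325, 0.048, -0.104, 0],
  ],
)

```text
time_s: 6.3
position: [0.5602, 0.2131, 0.1353]
tcp_rot: [[0.999, -0.044, -0.001], [-0.044, -0.999, -0.0], [-0.001, 0.0, -1.0]]
force: [-0.7, 0.1, -4.3]
opening: 0.223
grasp_force: 30.0
```

step_arm(
  targets=[
    [-1, 0, 0, 0.02, 0],
    [-1, 0, 0, 0.04, 0],
    [-1, 0, 0, 0.06, 0],
    [-1, 0, 0, 0.08, 0],
    [-1, 0, 0, 0.1, 0],
    [-1, 0, 0, 0.1, 0],
  ],
)

```text
time_s: 6.9
position: [0.5599, 0.2134, 0.1612]
tcp_rot: [[0.999, -0.043, -0.0], [-0.043, -0.999, 0.0], [-0.0, -0.0, -1.0]]
force: [-0.7, 0.4, -4.8]
opening: 0.226
grasp_force: 30.0
```

```bash
python3 - <<'E'
from h import *
snap('top','top3');snap('scene','scene3')
a=cv2.imread('pics/top3.png')[170:300,120:300];b=cv2.imread('pics/scene3.png')[150:330,340:520]
r=lambda i:cv2.resize(i,(396,int(i.shape[0]*396/i.shape[1])))
a=r(a);b=r(b);a=cv2.copyMakeBorder(a,0,b.shape[0]-a.shape[0],0,0,cv2.BORDER_CONSTANT)
cv2.imwrite('pics/d4.png',np.hstack([a,b]));s=read_state();print(s['force'],s['moment'])
E
```

```text
[ 0.6540648  -0.36226275 -5.31606592] [ 0.03242506  0.03141182 -0.01546697]
```

View pics/d4.png

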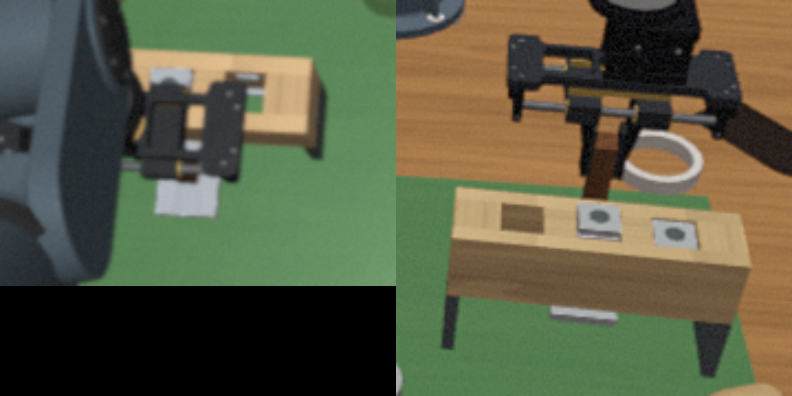

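The middle die is rising, and the foot is visible under the block. I'll go on lifting.

step_arm(
  targets=[
    [-1, 0, 0, 0.02, 0],
    [-1, 0, 0, 0.04, 0],
    [-1, 0, 0, 0.06, 0],
    [-1, 0, 0, 0.08, 0],
    [-1, 0, 0, 0.1, 0],
    [-1, 0, 0, 0.1, 0],
  ],
)

```text
time_s: 7.6
position: [0.5602, 0.2134, 0.1866]
tcp_rot: [[0.999, -0.043, 0.0], [-0.043, -0.999, 0.0], [0.0, -0.0, -1.0]]
force: [0.2, -0.3, -4.9]
opening: 0.227
grasp_force: 30.0
```

```bash
python3 - <<'E'
from h import *
snap('scene','scene4')
b=cv2.imread('pics/scene4.png')[150:330,340:520]
cv2.imwrite('pics/d5.png',cv2.resize(b,(540,540)));s=read_state();print(s['force'],s['moment'])
E
```

```text
[-0.56654059 -0.60274927 -4.33255773] [0.07855624 0.08929343 0.02344527]
```

View pics/d5.png

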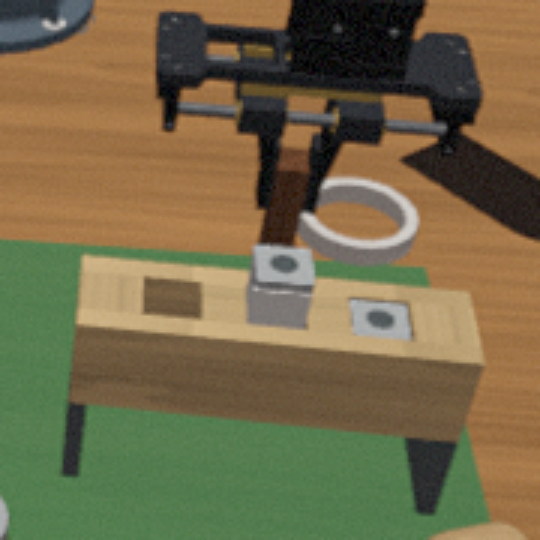

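```bash
python3 - <<'E'
from h import *
for z in(.15,.16,.165,.17,.175): print(z,proj('scene4',[.6185,.2109,z-.003]))
E
```

```text
0.15 [432.81003305 247.31594647]
0.16 [433.67916526 243.26569091]
0.165 [434.1179847  241.22074214]
0.17 [434.55967681 239.16240637]
0.175 [435.0042699  237.09055171]
```

step_arm(
  targets=[
    [-1, 0, 0, -0.06, 0],
    [-1, 0, 0, -0.13, 0],
    [-1, 0, 0, -0.19, 0],
    [-1, 0, 0, -0.208, 0],
    [-1, 0, 0, -0.208, 0],
    [-1, 0.003, 0.08, -0.208, 0],
    [-1, 0.006, 0.17, -0.208, 0],
    [-1, 0.009, 0.24, -0.208, 0],
    [-1, 0.01, 0.264, -0.208, 0],
    [-1, 0.01, 0.264, -0.208, 0],
    [-1, 0.01, 0.264, -0.16, 0],
    [-1, 0.01, 0.264, -0.12, 0],
    [-1, 0.01, 0.264, -0.09, 0],
    [-1, 0.01, 0.264, -0.06, 0],
    [-1, 0.01, 0.264, -0.04, 0],
    [-1, 0.01, 0.264, -0.02, 0],
    [-1, 0.01, 0.264, 0, 0],
    [-1, 0.01, 0.264, 0, 0],
  ],
)

```text
time_s: 9.45
position: [0.5631, 0.2793, 0.1863]
tcp_rot: [[0.999, -0.043, 0.001], [-0.043, -0.999, 0.0], [0.001, -0.0, -1.0]]
force: [-1.0, 0.4, -6.1]
opening: 0.227
grasp_force: 30.0
```

```bash
python3 - <<'E'
from h import *
snap('scene','scene5')
for p in([.6185,.2109],[.6214,.2768]): print([proj('scene5',p+[z-.003]).round(1) for z in(.135,.172)])
b=cv2.imread('pics/scene5.png')[150:330,340:520]
cv2.imwrite('pics/d6.png',cv2.resize(b,(540,540)))
# compare profile: dark dot centroid near predictions
g=cv2.cvtColor(cv2.imread('pics/scene5.png'),cv2.COLOR_BGR2GRAY)
for p in([.6185,.2109],[.6214,.2768]):
    u,v=proj('scene5',p+[.169]); w=g[int(v)-6:int(v)+7,int(u)-8:int(u)+9]; print(w[:,::2])
E
```

```text
[array([431.5, 253.3]), array([434.7, 238.3])]
[array([466.5, 256.7]), array([470.6, 241.7])]
[[175 178 167 170 154 150 136 149 135]
 [178 174 178 177 177 177 175 190 173]
 [174 176 172 172 171 177 178 178 180]
 [179 176 162 123 102 134 174 177 175]
 [172 177 136  87  90  89 144 178 180]
 [177 178 107  86  95  87 111 177 175]
 [176 174 131  88  93  85  93 175 178]
 [172 173 160 106  86  90 112 176 178]
 [177 174 175 152 108 111 158 175 175]
 [178 175 175 178 173 164 179 177 175]
 [172 175 173 178 178 177 177 176 175]
 [154 171 175 170 171 171 172 174 175]
 [ 96  95  86  96 117 134 165 173 170]]
[[130 112 101 105  82 115 123 125 130]
 [181 179 180 182 158 164 145 140 142]
 [178 174 178 181 176 179 177 177 182]
 [179 177 175 168 153 167 176 175 180]
 [181 178 166  99  96 103 161 178 177]
 [176 174 150  84  83  89 112 173 176]
 [176 177 142  90  93  88  87 157 177]
 [176 175 168  94  92  91  83 149 178]
 [169 171 173 122  90  87  87 161 176]
 [156 175 177 167 122 118 130 174 175]
 [147 176 175 177 177 178 176 177 174]
 [137 169 173 173 177 179 174 178 173]
 [100 145 172 176 170 172 170 177 177]]
```

step_arm(
  targets=[
    [-1, 0, 0, -0.06, 0],
    [-1, 0, 0, -0.13, 0],
    [-1, 0, 0, -0.19, 0],
    [-1, 0, 0, -0.208, 0],
    [-1, 0, 0, -0.208, 0],
    [-1, -0.06, 0.003, -0.208, 0],
    [-1, -0.16, 0.007, -0.208, 0],
    [-1, -0.26, 0.01, -0.208, 0],
    [-1, -0.33, 0.015, -0.2, 0],
    [-1, -0.35, 0, -0.14, 0],
    [-1, -0.36, -0.05, -0.1, 0],
    [-1, -0.365, -0.15, -0.097, 0],
    [-1, -0.37, -0.27, -0.097, -0.01],
    [-1, -0.37, -0.4, -0.097, -0.02],
    [-1, -0.37, -0.54, -0.097, -0.03],
    [-1, -0.37, -0.68, -0.097, -0.039],
    [-1, -0.37, -0.8, -0.097, -0.039],
    [-1, -0.37, -0.88, -0.097, -0.039],
    [-1, -0.37, -0.9, -0.097, -0.039],
    [-1, -0.37, -0.9, -0.097, -0.039],
  ],
)

```text
time_s: 11.5
position: [0.4722, 0.0527, 0.1626]
tcp_rot: [[0.986, -0.168, 0.004], [-0.168, -0.986, -0.001], [0.004, -0.0, -1.0]]
force: [-0.4, -0.1, -4.3]
opening: 0.228
grasp_force: 30.0
```

step_arm(
  targets=[
    [-1, -0.002, -0.1, 0, 0],
    [-1, -0.004, -0.22, 0, 0],
    [-1, -0.006, -0.33, 0, 0],
    [-1, -0.006, -0.38, -0.03, 0],
    [-1, -0.006, -0.385, -0.08, 0],
    [-1, -0.006, -0.385, -0.11, 0],
    [-1, -0.006, -0.385, -0.121, 0],
    [-1, -0.006, -0.385, -0.123, 0],
    [-1, -0.006, -0.385, -0.123, 0],
    [0.4, -0.006, -0.385, -0.123, 0],
    [0.4, -0.006, -0.385, -0.123, 0],
    [0.4, -0.006, -0.385, -0.123, 0],
    [0.4, -0.006, -0.385, -0.123, 0],
    [0.4, -0.006, -0.385, -0.123, 0],
    [0.4, -0.006, -0.385, 0, 0],
    [1, -0.006, -0.385, 0.15, 0],
    [1, -0.006, -0.385, 0.35, 0],
    [1, -0.006, -0.385, 0.45, 0],
    [1, -0.006, -0.385, 0.45, 0],
  ],
)

```text
time_s: 13.4
position: [0.4714, -0.0427, 0.2777]
tcp_rot: [[0.986, -0.165, 0.009], [-0.165, -0.986, -0.003], [0.01, 0.001, -1.0]]
force: [0.2, 0.1, 0.5]
opening: 0.952
grasp_force: 0.0
```

```bash
python3 - <<'E'
from h import *
snap('scene','scene6')
a=cv2.imread('pics/scene0.png');b=cv2.imread('pics/scene6.png')
d=cv2.absdiff(a,b).max(2)
for n,(r0,r1,c0,c1) in dict(poker=(185,285,270,340)).items(): print(n,(d[r0:r1,c0:c1]>40).sum())
cv2.imwrite('pics/d7.png',np.hstack([cv2.resize(b[180:290,265:345],None,fx=4,fy=4),cv2.resize(b[170:330,350:510],(440,440))]))
E
```

```text
poker 411
```

View pics/d7.png

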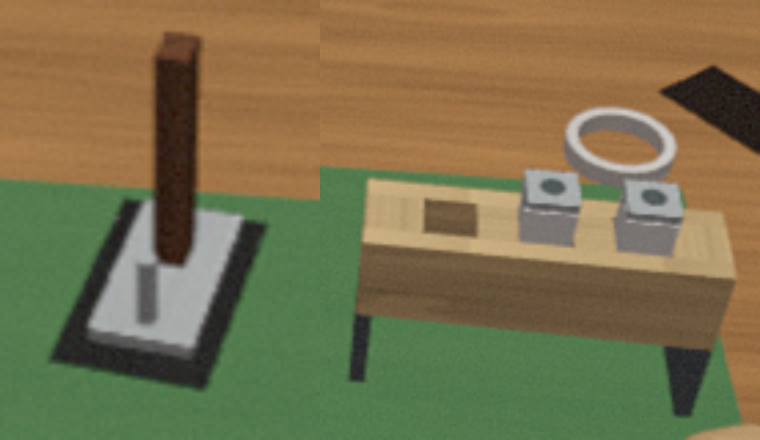

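Poker is home on its mat, and both dies stand clear of the block. Next I'll check joint 6 to choose the turn direction.

```bash
python3 - <<'E'
from h import *
s=read_state();print(np.round(s['joint_positions'],1))
E
```

```text
[-18.8  14.9 100.3   0.   64.6  80.8]
```

step_arm(
  targets=[
    [1, 0.1, 0.15, 0, 0.54],
    [1, 0.2, 0.3, 0, 0.54],
    [1, 0.3, 0.45, 0, 0.54],
    [1, 0.4, 0.6, 0, 0.54],
    [1, 0.5, 0.8, 0, 0.54],
    [1, 0.588, 0.95, 0, 0.54],
    [1, 0.588, 1, 0, 0.54],
    [1, 0.588, 1, 0, 0.54],
    [1, 0.588, 1, 0, 0.54],
    [1, 0.588, 1, 0, 0.54],
    [1, 0.588, 1, 0, 0.54],
    [1, 0.588, 1, 0, 0.54],
    [1, 0.588, 1, 0, 0.54],
    [1, 0.588, 1, 0, 0.54],
  ],
)

```text
time_s: 14.85
position: [0.615, 0.2079, 0.2718]
tcp_rot: [[0.042, 0.999, -0.003], [0.999, -0.042, -0.001], [-0.001, -0.003, -1.0]]
force: [0.3, -0.1, 0.9]
opening: 1.003
grasp_force: 0.0
```

step_arm(
  targets=[
    [1, 0.014, 0.012, -0.15, 0],
    [1, 0.014, 0.012, -0.3, 0],
    [1, 0.014, 0.012, -0.42, 0],
    [1, 0.014, 0.012, -0.471, 0],
    [1, 0.014, 0.012, -0.471, 0],
    [-1, 0.014, 0.012, -0.471, 0],
    [-1, 0.014, 0.012, -0.471, 0],
    [-1, 0.014, 0.012, -0.471, 0],
    [-1, 0.014, 0.012, -0.471, 0],
    [-1, 0.014, 0.012, -0.471, 0],
    [-1, 0.014, 0.012, -0.471, 0],
    [-1, 0.014, 0.012, -0.471, 0],
    [-1, 0.014, 0.012, -0.471, 0],
    [-1, 0.014, 0.012, -0.471, 0],
    [-1, 0.014, 0.012, -0.471, 0],
    [-1, 0.014, 0.012, -0.471, 0],
    [-1, 0.014, 0.012, -0.471, 0],
    [-1, 0.014, 0.012, -0.471, 0],
  ],
)

```text
time_s: 16.65
position: [0.6189, 0.2111, 0.1559]
tcp_rot: [[0.04, 0.999, -0.001], [0.999, -0.04, -0.0], [-0.0, -0.001, -1.0]]
force: [-1.2, -1.0, 0.3]
opening: 0.411
grasp_force: 29.8
```

step_arm(
  targets=[
    [-1, 0, 0, 0.03, 0],
    [-1, 0, 0, 0.08, 0],
    [-1, 0, 0, 0.15, 0],
    [-1, 0, 0, 0.25, 0],
    [-1, 0, 0, 0.32, 0],
    [-1, -0.02, -0.08, 0.32, 0],
    [-1, -0.04, -0.2, 0.32, 0],
    [-1, -0.06, -0.34, 0.32, -0.01],
    [-1, -0.08, -0.48, 0.32, -0.02],
    [-1, -0.1, -0.62, 0.32, -0.032],
    [-1, -0.12, -0.76, 0.32, -0.032],
    [-1, -0.14, -0.88, 0.32, -0.032],
    [-1, -0.16, -0.96, 0.32, -0.032],
    [-1, -0.16, -1, 0.32, -0.032],
    [-1, -0.16, -1, 0.32, -0.032],
  ],
)

```text
time_s: 18.15
position: [0.579, -0.0406, 0.2361]
tcp_rot: [[0.143, 0.99, 0.0], [0.99, -0.143, -0.0], [-0.0, 0.0, -1.0]]
force: [-0.2, 0.5, -0.1]
opening: 0.411
grasp_force: 29.8
```

step_arm(
  targets=[
    [-1, -0.005, -0.1, 0, 0],
    [-1, -0.01, -0.25, 0, 0],
    [-1, -0.02, -0.4, 0, 0],
    [-1, -0.026, -0.55, 0, 0],
    [-1, -0.026, -0.65, 0, 0],
    [-1, -0.026, -0.685, 0, 0],
    [-1, -0.026, -0.685, -0.1, 0],
    [-1, -0.026, -0.685, -0.25, 0],
    [-1, -0.026, -0.685, -0.4, 0],
    [-1, -0.026, -0.685, -0.55, 0],
    [-1, -0.026, -0.685, -0.66, 0],
    [-1, -0.026, -0.685, -0.72, 0],
    [-1, -0.026, -0.685, -0.742, 0],
    [-1, -0.026, -0.685, -0.742, 0],
  ],
)

```text
time_s: 19.55
position: [0.5731, -0.2092, 0.0509]
tcp_rot: [[0.139, 0.99, -0.0], [0.99, -0.139, 0.0], [0.0, -0.0, -1.0]]
force: [-0.2, -0.9, -1.1]
opening: 0.413
grasp_force: 30.0
```

step_arm(
  targets=[
    [-1, 0, 0, -0.006, 0],
    [-1, 0, 0, -0.006, 0],
    [0.3, 0, 0, -0.006, 0],
    [0.3, 0, 0, -0.006, 0],
    [0.3, 0, 0, -0.006, 0],
    [0.3, 0, 0, -0.006, 0],
    [0.3, 0, 0, -0.006, 0],
    [0.3, 0, 0, 0.05, 0],
    [0.3, 0, 0, 0.2, 0],
    [0.3, 0, 0, 0.4, 0],
    [1, 0, 0, 0.6, 0],
    [1, 0, 0, 0.74, 0],
    [1, 0.02, 0.1, 0.8, 0],
    [1, 0.05, 0.3, 0.8, 0.01],
    [1, 0.08, 0.5, 0.8, 0.02],
    [1, 0.12, 0.7, 0.8, 0.032],
    [1, 0.15, 0.9, 0.8, 0.032],
    [1, 0.15, 0.98, 0.8, 0.032],
    [1, 0.15, 0.98, 0.8, 0.032],
  ],
)

```text
time_s: 21.45
position: [0.6098, 0.0386, 0.2516]
tcp_rot: [[0.035, 0.999, 0.001], [0.999, -0.035, 0.001], [0.001, 0.001, -1.0]]
force: [0.5, -0.2, -0.0]
opening: 1.003
grasp_force: 0.0
```

```bash
python3 - <<'E'
from h import *
snap('scene','scene7');snap('top','top7')
for z in (.066,.07): print(proj('scene7',[.5731,-.2092,z]),proj('top7',[.5731,-.2092,z]))
a=cv2.imread('pics/scene7.png');b=cv2.imread('pics/top7.png')
k=4
cv2.imwrite('pics/d8.png',np.hstack([cv2.resize(a[200:300,160:262],None,fx=k,fy=k),cv2.resize(b[200:300,368:465],None,fx=k,fy=k)]))
E
```

```text
[223.85220879 249.31566068] [401.16212448 240.38605164]
[223.67641909 247.86694672] [401.50917872 240.0521977 ]
```

View pics/d8.png

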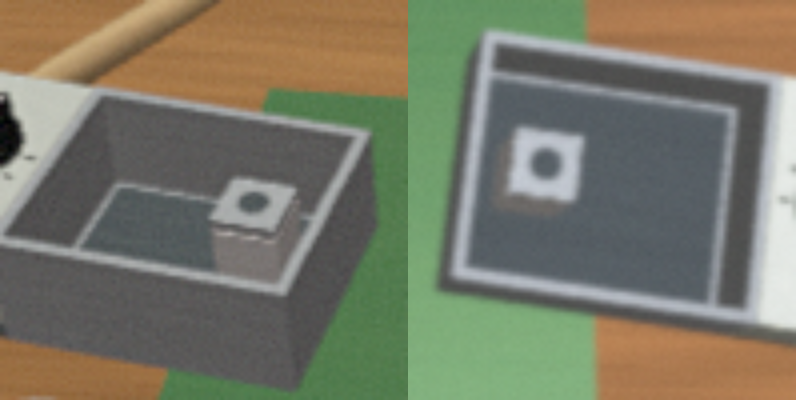

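The first die stands upright in the well near its +y end (dot at about 405,241 in the top view). Now the second die.

step_arm(
  targets=[
    [1, 0.01, 0.2, 0, 0],
    [1, 0.02, 0.4, 0, 0],
    [1, 0.03, 0.6, 0, 0],
    [1, 0.046, 0.8, 0, 0],
    [1, 0.046, 0.92, 0, 0],
    [1, 0.046, 0.953, 0, 0],
    [1, 0.046, 0.953, 0, 0],
    [1, 0.046, 0.953, 0, 0],
  ],
)

```text
time_s: 22.35
position: [0.6222, 0.2707, 0.2505]
tcp_rot: [[0.042, 0.999, -0.0], [0.999, -0.042, -0.001], [-0.001, -0.0, -1.0]]
force: [-0.1, -0.1, -0.7]
opening: 1.0
grasp_force: 0.0
```

step_arm(
  targets=[
    [1, 0, 0, -0.15, 0],
    [1, 0, 0, -0.3, 0],
    [1, 0, 0, -0.38, 0],
    [1, 0, 0, -0.384, 0],
    [1, 0, 0, -0.384, 0],
    [-1, 0, 0, -0.384, 0],
    [-1, 0, 0, -0.384, 0],
    [-1, 0, 0, -0.384, 0],
    [-1, 0, 0, -0.384, 0],
    [-1, 0, 0, -0.384, 0],
    [-1, 0, 0, -0.384, 0],
    [-1, 0, 0, -0.384, 0],
    [-1, 0, 0, -0.384, 0],
    [-1, 0, 0, -0.384, 0],
    [-1, 0, 0, -0.384, 0],
    [-1, 0, 0, -0.384, 0],
    [-1, 0, 0, -0.384, 0],
  ],
)

```text
time_s: 24.05
position: [0.6215, 0.2731, 0.1544]
tcp_rot: [[0.04, 0.999, -0.001], [0.999, -0.04, 0.0], [-0.0, -0.001, -1.0]]
force: [-1.1, -0.1, 0.3]
opening: 0.413
grasp_force: 29.9
```

step_arm(
  targets=[
    [-1, 0, 0, 0.03, 0],
    [-1, 0, 0, 0.08, 0],
    [-1, 0, 0, 0.15, 0],
    [-1, 0, 0, 0.25, 0],
    [-1, 0, 0, 0.32, 0],
    [-1, -0.02, -0.08, 0.326, 0],
    [-1, -0.04, -0.2, 0.326, 0],
    [-1, -0.06, -0.34, 0.326, -0.01],
    [-1, -0.08, -0.48, 0.326, -0.02],
    [-1, -0.1, -0.62, 0.326, -0.032],
    [-1, -0.12, -0.76, 0.326, -0.032],
    [-1, -0.12, -0.88, 0.326, -0.032],
    [-1, -0.12, -0.96, 0.326, -0.032],
    [-1, -0.12, -1, 0.326, -0.032],
  ],
)

```text
time_s: 25.45
position: [0.5922, 0.021, 0.2375]
tcp_rot: [[0.143, 0.99, 0.002], [0.99, -0.143, -0.001], [-0.0, 0.002, -1.0]]
force: [0.3, 0.4, -0.8]
opening: 0.406
grasp_force: 29.9
```

step_arm(
  targets=[
    [-1, -0.02, -0.1, 0, 0],
    [-1, -0.04, -0.25, 0, 0],
    [-1, -0.06, -0.4, 0, 0],
    [-1, -0.08, -0.55, 0, 0],
    [-1, -0.1, -0.7, 0, 0],
    [-1, -0.11, -0.85, 0, 0],
    [-1, -0.11, -0.95, 0, 0],
    [-1, -0.11, -1, 0, 0],
    [-1, -0.11, -1, 0, 0],
    [-1, -0.11, -1, 0, 0],
  ],
)

```text
time_s: 26.45
position: [0.5642, -0.2255, 0.2362]
tcp_rot: [[0.14, 0.99, -0.0], [0.99, -0.14, 0.001], [0.001, -0.001, -1.0]]
force: [0.7, 0.1, -1.5]
opening: 0.414
grasp_force: 29.9
```

step_arm(
  targets=[
    [-1, -0.005, -0.1, 0, 0],
    [-1, -0.005, -0.19, 0, 0],
    [-1, -0.005, -0.21, 0, 0],
    [-1, -0.005, -0.21, 0, 0],
    [-1, -0.005, -0.21, -0.1, 0],
    [-1, -0.005, -0.21, -0.25, 0],
    [-1, -0.005, -0.21, -0.4, 0],
    [-1, -0.005, -0.21, -0.55, 0],
    [-1, -0.005, -0.21, -0.66, 0],
    [-1, -0.005, -0.21, -0.73, 0],
    [-1, -0.005, -0.21, -0.751, 0],
    [-1, -0.005, -0.21, -0.751, 0],
    [-1, -0.005, -0.21, -0.751, 0],
  ],
)

```text
time_s: 27.75
position: [0.5635, -0.278, 0.0488]
tcp_rot: [[0.139, 0.99, 0.0], [0.99, -0.139, 0.0], [0.0, 0.0, -1.0]]
force: [0.3, 0.2, -1.9]
opening: 0.412
grasp_force: 30.0
```

step_arm(
  targets=[
    [-1, 0, 0, -0.003, 0],
    [0.3, 0, 0, -0.003, 0],
    [0.3, 0, 0, -0.003, 0],
    [0.3, 0, 0, -0.003, 0],
    [0.3, 0, 0, -0.003, 0],
    [0.3, 0, 0, -0.003, 0],
    [0.3, 0, 0, 0.05, 0],
    [0.3, 0, 0, 0.2, 0],
    [0.3, 0, 0, 0.4, 0],
    [0.3, 0, 0, 0.54, 0],
    [0.3, -0.02, -0.1, 0.56, 0],
    [0.3, -0.04, -0.24, 0.56, 0],
    [0.3, -0.057, -0.35, 0.56, 0],
    [0.3, -0.057, -0.376, 0.56, 0],
    [0.3, -0.057, -0.376, 0.56, 0],
    [0.3, -0.057, -0.376, 0.56, 0],
  ],
)

```text
time_s: 29.35
position: [0.5486, -0.3722, 0.1883]
tcp_rot: [[0.14, 0.99, -0.001], [0.99, -0.14, 0.001], [0.001, -0.001, -1.0]]
force: [-0.1, 0.2, -0.1]
opening: 0.652
grasp_force: 0.0
```

```bash
python3 - <<'E'
from h import *
snap('scene','scene8');snap('top','top8')
s=read_state();print(s['position'],np.round(s['joint_positions'],1))
a=cv2.imread('pics/scene8.png');b=cv2.imread('pics/top8.png')
k=3
cv2.imwrite('pics/d9.png',np.hstack([cv2.resize(a[180:300,110:260],None,fx=k,fy=k),cv2.resize(a[185:285,265:345],(288,360))]))
E
```

```text
[ 0.54886537 -0.37175719  0.18825368] [-43.8  35.8  78.5   0.   65.7 -35.8]
```

View pics/d9.png

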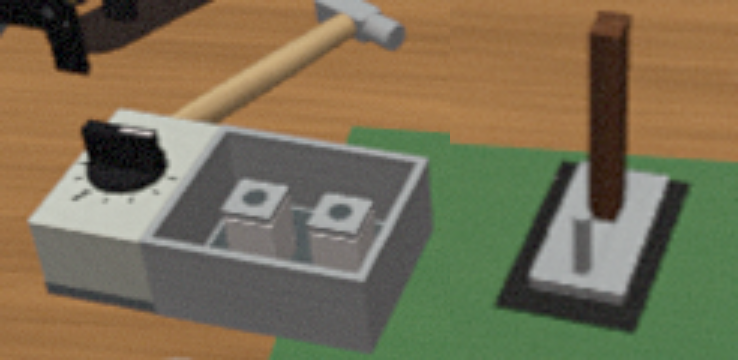

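Both dies stand upright in the well, the poker is home, and the dial is still at stop 0. Now I'll grip the dial.

step_arm(
  targets=[
    [0.3, 0, 0, -0.15, 0],
    [0.3, 0, 0, -0.3, 0],
    [0.3, 0, 0, -0.37, 0],
    [0.3, 0, 0, -0.385, 0],
    [0.3, 0, 0, -0.385, 0],
    [-1, 0, 0, -0.385, 0],
    [-1, 0, 0, -0.385, 0],
    [-1, 0, 0, -0.385, 0],
    [-1, 0, 0, -0.385, 0],
    [-1, 0, 0, -0.385, 0],
    [-1, 0, 0, -0.385, 0],
    [-1, 0, 0, -0.385, 0],
    [-1, 0, 0, -0.385, 0],
    [-1, 0, 0, -0.385, 0],
    [-1, 0, 0, -0.385, 0],
  ],
)

```text
time_s: 30.95
position: [0.5488, -0.3735, 0.0922]
tcp_rot: [[0.14, 0.99, 0.0], [0.99, -0.14, -0.0], [-0.0, 0.0, -1.0]]
force: [-0.6, 0.1, 1.5]
opening: 0.16
grasp_force: 30.0
```

step_arm(
  targets=[
    [-1, 0, 0, 0, -0.04],
    [-1, 0, 0, 0, -0.08],
    [-1, 0, 0, 0, -0.12],
    [-1, 0, 0, 0, -0.16],
    [-1, 0, 0, 0, -0.2],
    [-1, 0, 0, 0, -0.24],
    [-1, 0, 0, 0, -0.28],
    [-1, 0, 0, 0, -0.32],
    [-1, 0, 0, 0, -0.36],
    [-1, 0, 0, 0, -0.4],
    [-1, 0, 0, 0, -0.44],
    [-1, 0, 0, 0, -0.48],
    [-1, 0, 0, 0, -0.52],
    [-1, 0, 0, 0, -0.56],
    [-1, 0, 0, 0, -0.6],
    [-1, 0, 0, 0, -0.64],
    [-1, 0, 0, 0, -0.667],
    [-1, 0, 0, 0, -0.667],
    [-1, 0, 0, 0, -0.667],
  ],
)

```text
time_s: 32.85
position: [0.5478, -0.3712, 0.0921]
tcp_rot: [[0.788, -0.616, -0.003], [-0.616, -0.788, 0.004], [-0.005, -0.002, -1.0]]
force: [-1.7, 5.7, 5.5]
opening: 0.158
grasp_force: 30.0
```

step_arm(
  targets=[
    [-1, 0, 0, 0, 0],
    [0.2, 0, 0, 0, 0],
    [0.2, 0, 0, 0, 0],
    [0.2, 0, 0, 0, 0],
    [0.2, 0, 0, 0, 0],
    [0.2, 0, 0, 0, 0],
    [0.2, 0, 0, 0, 0],
    [0.2, 0, 0, 0, 0],
    [0.2, 0, 0, 0.1, 0],
    [0.2, 0, 0, 0.3, 0],
    [0.2, 0, 0, 0.5, 0],
    [0.2, -0.2, -0.2, 0.6, 0],
    [0.2, -0.4, -0.4, 0.6, 0],
    [0.2, -0.6, -0.6, 0.6, 0],
    [0.2, -0.7, -0.7, 0.6, 0],
    [0.2, -0.7, -0.7, 0.6, 0],
    [0.2, -0.7, -0.7, 0.6, 0],
    [0.2, -0.7, -0.7, 0.6, 0],
  ],
)

```text
time_s: 34.65
position: [0.3725, -0.5493, 0.2419]
tcp_rot: [[0.785, -0.62, 0.0], [-0.62, -0.785, 0.001], [-0.0, -0.001, -1.0]]
force: [0.2, -0.1, 0.2]
opening: 0.595
grasp_force: 0.0
```

```bash
python3 - <<'E'
from h import *
snap('scene','scene9');snap('top','top9')
a=cv2.imread('pics/scene9.png').astype(int); a0=cv2.imread('pics/scene8.png').astype(int); s0=cv2.imread('pics/scene0.png').astype(int)
d=lambda p,q,r:(abs(p-q).max(2)[r[0]:r[1],r[2]:r[3]]>40).sum()
print('dies vs before',d(a,a0,(225,300,165,262)),'poker vs before',d(a,a0,(185,285,270,340)))
for n,r in dict(jar=(305,370,295,350),tape=(205,240,435,485),hammer=(175,215,165,245),tin=(295,350,145,195),brush=(330,365,195,300)).items(): print(n,d(a,s0,r))
# white line on dial: project expected line at z=.108 for each stop, mean brightness
c=np.array([.5490,-.3715]); y0=np.radians(81.8)
for nm in('scene9','top9'):
    g=cv2.imread(f'pics/{nm}.png',0); o=[]
    for k in range(12):
        th=y0-k*np.pi/6; o.append(int(np.mean([g[tuple(np.round(proj(nm,[*(c+r*np.array([np.cos(th),np.sin(th)])),.106])[::-1]).astype(int))] for r in np.linspace(.008,.022,8)])))
    print(nm,o)
E
```

```text
dies vs before 0 poker vs before 0
jar 0
tape 0
hammer 0
tin 0
brush 0
scene9 [19, 14, 13, 24, 179, 125, 133, 144, 175, 171, 30, 25]
top9 [25, 28, 36, 61, 181, 96, 116, 77, 39, 36, 35, 20]
```

```bash
python3 -c "
from rig import *
print(hand_in())"
```

```text
the job is handed in; nothing more can be done
None
```

I handed the job in: both dies that were present stand upright in the cleaner's well, the poker is back on its mat, the dial is at stop 4, and camera checks showed no bystander moved; the hand-in gave no verdict.

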